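# Stroke the flip lids of two screw boxes shut

## Task

Shut all the white flip lids on the two grey screw boxes, lightly stroking each row with your fingertips in one run from its hinge end to its far end, so that the lids fold down flat one after the other; keep your fingers down along the row until its last lid is down. Take either box first, mind that they are turned opposite ways, and do not grip, lift or drag the boxes, press hard, throw a lid back, or disturb the tools, bolt and mug around them.

Things in the scene. Friction and masses are not known exactly. Their poses are not given: they have to be found in the camera images.
- box_a: loose grey screw box, 212 x 56 x 38 mm, 0.8 to 1.1 kg, like box_b but turned the other way; either may be the nearer. Origin: centre of its underside; z up; x along its row of four white flip lids, from the hinge end to the far end, pointing to the robot's left (+y) within 0.25 rad. Lids: flat plates 47 mm (along the row) x 56 x 3 mm, pitch 50 mm; shut, their tops are flat at z = 41.5 mm
- box_a_first (a point): start of the stroke on box_a: hinge of the first lid, mid-width, level with the shut lids' top; box frame (-98.5, 0, 41.5) mm. Shut fingertips run from here towards point box_a_last, 0 to 4 mm above this level, ride up the lids' slopes and fold them down; run the other way they would go in under the free edges and throw the lids open
- box_a_last (a point): end of the stroke on box_a: free edge of its last lid when shut, mid-width, level with the shut lids' top; box frame (98.5, 0, 41.5) mm
- box_a_lid1 (a joint): angle of lid 1 of box_a (1 = first): 0 shut and flat, starts 0.5 to 1.0 rad open, stop at 1.75. Hinged at box x = -98.5 mm, z = 38.5 mm on its edge nearer the box's -x end, so the open lid slopes up towards the box's +x end; light hinge friction (about 0.006 N m) holds it where it is left
- box_a_lid2 (a joint): angle of lid 2 of box_a (1 = first): 0 shut and flat, starts 0.5 to 1.0 rad open, stop at 1.75. Hinged at box x = -48.5 mm, z = 38.5 mm on its edge nearer the box's -x end, so the open lid slopes up towards the box's +x end; light hinge friction (about 0.006 N m) holds it where it is left
- box_a_lid3 (a joint): angle of lid 3 of box_a (1 = first): 0 shut and flat, starts 0.5 to 1.0 rad open, stop at 1.75. Hinged at box x = +1.5 mm, z = 38.5 mm on its edge nearer the box's -x end, so the open lid slopes up towards the box's +x end; light hinge friction (about 0.006 N m) holds it where it is left
- box_a_lid4 (a joint): angle of lid 4 of box_a (1 = first): 0 shut and flat, starts 0.5 to 1.0 rad open, stop at 1.75. Hinged at box x = +51.5 mm, z = 38.5 mm on its edge nearer the box's -x end, so the open lid slopes up towards the box's +x end; light hinge friction (about 0.006 N m) holds it where it is left
- box_b: loose grey screw box, 212 x 56 x 38 mm, 0.8 to 1.1 kg, like box_a but turned the other way; either may be the nearer. Origin: centre of its underside; z up; x along its row of four white flip lids, from the hinge end to the far end, pointing to the robot's right (-y) within 0.25 rad. Lids: flat plates 47 mm (along the row) x 56 x 3 mm, pitch 50 mm; shut, their tops are flat at z = 41.5 mm
- box_b_first (a point): start of the stroke on box_b: hinge of the first lid, mid-width, level with the shut lids' top; box frame (-98.5, 0, 41.5) mm. Shut fingertips run from here towards point box_b_last, 0 to 4 mm above this level, ride up the lids' slopes and fold them down; run the other way they would go in under the free edges and throw the lids open
- box_b_last (a point): end of the stroke on box_b: free edge of its last lid when shut, mid-width, level with the shut lids' top; box frame (98.5, 0, 41.5) mm
- box_b_lid1 (a joint): angle of lid 1 of box_b (1 = first): 0 shut and flat, starts 0.5 to 1.0 rad open, stop at 1.75. Hinged at box x = -98.5 mm, z = 38.5 mm on its edge nearer the box's -x end, so the open lid slopes up towards the box's +x end; light hinge friction (about 0.006 N m) holds it where it is left
- box_b_lid2 (a joint): angle of lid 2 of box_b (1 = first): 0 shut and flat, starts 0.5 to 1.0 rad open, stop at 1.75. Hinged at box x = -48.5 mm, z = 38.5 mm on its edge nearer the box's -x end, so the open lid slopes up towards the box's +x end; light hinge friction (about 0.006 N m) holds it where it is left
- box_b_lid3 (a joint): angle of lid 3 of box_b (1 = first): 0 shut and flat, starts 0.5 to 1.0 rad open, stop at 1.75. Hinged at box x = +1.5 mm, z = 38.5 mm on its edge nearer the box's -x end, so the open lid slopes up towards the box's +x end; light hinge friction (about 0.006 N m) holds it where it is left
- box_b_lid4 (a joint): angle of lid 4 of box_b (1 = first): 0 shut and flat, starts 0.5 to 1.0 rad open, stop at 1.75. Hinged at box x = +51.5 mm, z = 38.5 mm on its edge nearer the box's -x end, so the open lid slopes up towards the box's +x end; light hinge friction (about 0.006 N m) holds it where it is left
- spanner: bystander: loose steel spanner, 200 mm, lying along its x axis to the robot's left; origin at mid-length on the underside
- screwdriver: bystander: loose blue-handled screwdriver, 200 mm, lying along its x axis to the robot's right; origin at mid-length on the underside
- socket: bystander: loose chrome socket, 26 mm diameter, 38 mm high, standing between the two boxes; origin at the centre of its underside
- bolt: bystander: loose dark hexagon bolt standing on its 24 mm head, 45 mm high, between the two boxes; origin at the centre of its underside
- mallet: bystander: loose black rubber mallet lying to the robot's right, head 60 mm diameter and 100 mm long along its y, handle 190 mm towards its -x; origin under the head's centre
- mug: bystander: loose white ceramic mug full of bolts, 82 mm diameter, 105 mm high with the bolts, handle on its +y side, to the robot's left; origin at the centre of its underside
There are look-alikes about, which are no part of the job. What is shaped like the box_a but orange or yellow is not meant.

How it is judged:
By the outcome, as a careful person would: the job done as asked, in the order asked, and still so for the second after the job is handed in, with the robot touching nothing.
It also fails if it takes over 58 s, if anything falls off the work surface, if the arm or the gripper's body presses on something with over 40 N, if the wrist force passes 120 N, or if a joint passes its speed limit or range.

## Robot

A 6-joint arm with a two-finger parallel gripper is mounted at the origin on the work surface. World frame = base frame: x ahead of the robot, y to its left, z up, the work surface at z = 0. Lengths are in mm, angles in degrees, forces in N, time in s.
With the tool pointing down it reaches from about 350 to 800 mm from the base axis. Payload 7.3 kg.
Tool frame: the origin (TCP) lies midway between the tips of the shut fingers; the grasp point (between the pads) lies 19 mm behind it; z points along the fingers, y is the line along which they close (so a half turn about z gives the same grasp; the last joint's range is limited). The gripper opens to 85 mm and grips with 20 to 120 N. Pads are 22 mm wide; open, the fingers measure 114 mm over their backs; the gripper's body (76 mm by 85 mm) begins 54 mm behind the grasp point. The pads swing forward as they close: fully open they stand 13 mm farther back than shut.
Start: joints at [-80.73, 19.595, 87.324, -0, 73.075, -8.365], TCP at [159.078, -500.339, 231.322] pointing down, gripper open.
Joint ranges: [-145.02, 145.02], [-44.19, 115.74], [2.07, 154.8], [-57.11, 237.11], [16.16, 152.29], [-177.93, 177.93]. Speed limits (degrees/s): [147.25, 147.25, 180, 180, 180, 180].

## Interface

Orientations are given as [roll, pitch, yaw] about the fixed x, y, z axes, in that order (R = Rz(yaw) Ry(pitch) Rx(roll)).
In Python, from bench import * gives the robot as it stands.
- The arm moves only by the shell command python3 -m inch 'ROWS'. ROWS is a JSON object of lists of equal length, an entry for each row: "hand": the opening, from 0 (shut) to 1 (fully open); "linear": the shift along the tool's x, y, z as a fraction of full scale, a list of three; "turn": the turn about the tool's z as a fraction of full scale. In form: {"hand": [hand, ...], "linear": [[tx, ty, tz], ...], "turn": [turn, ...]}. A call has 1 to 5 rows; each row shifts and turns the commanded pose from where the row before left it, along the tool's axes as they then stand; what a row does not reach is not made up. Full scale, the value 1, is 0.04 m for a shift and 5 degrees for a turn. A row lasts 1/8 s, in which the tool goes at most 62.5 mm and 10.7 degrees, less where a joint would pass 70% of its speed; a pose out of reach is approached as far as the arm can. A call with a number of a shift or a turn outside -1 to 1 is refused whole. A call with a gripper value outside its range is refused whole. The fingers move at their own pace and stop on an object; the grip force is fixed at half the most. Time passes only in rows, so rows that do not move let the fingers close. It gives the time, the measured TCP pose, the force, the opening and the grip force at its end, in the units of the state.
- observe(): the state, without advancing time (a new reading comes with each control period).
- snapshot(name): name is "scene" or "top" or "wrist"; returns a dict with "img" (400x640x3 uint8, red, green, blue), "z_map" (400x640 float32, mm along the optical axis (not along the pixel's ray), 0 where there is no reading), "camera_matrix" (3x3 intrinsics, pixels), "eye" and "rotation" of the camera in the world. Camera axes: x right, y up, looking along -z (the intrinsics and any distortion apply to the point x, -y, -z); pixel columns grow to the right and rows downward; lengths in mm; the calibration is good to about 2 mm. A picture is of the moment at which its call begins.
- finish_job(): hands the job in; it is judged then, once.
The state is a dict: "time_s": time; "q": joint angles; "qd": joint speeds; "tau": joint torques, N m; "tool_pos": TCP position; "tool_rot": TCP orientation; "force": force on the tool from outside, world axes, zero at the start; "moment": the same for the moment, N m; "opening": finger opening in mm; "grasp_force": force on a finger pad.
Only numpy, scipy, OpenCV 4.12 (cv2) and the standard library are available. Lean on these libraries where they do the work, as an engineer would, in place of code of your own. Each camera call takes 0.05 s, during which the arm holds its last target. There are 200 camera calls.

## Working session

There is one attempt and no reset: what is moved stays moved. The work goes in short steps, Python scripts to look and compute and a shell command to move; the robot and the scene stay as the last step left them, time stands still between calls to the robot, and variables do not carry over. Pictures are saved under pics/ and viewed, at most 10 in all, crops included, and the job is handed in when it is done.

```bash
mkdir -p pics; ls; python3 - <<'E'
from bench import *
import cv2,numpy as np
for n in ("top","scene"):
    s=snapshot(n); cv2.imwrite(f"pics/{n}0.png",s["img"][:,:,::-1]); np.savez(f"{n}0.npz",**s)
    print(n,s["eye"],s["rotation"],s["camera_matrix"])
print(observe())
E
```

```text
pics
top [ 434.49383083  -23.34650616 1320.10295958] [  3.13994231   1.06181785 -89.78780754] [[402.18115282   0.         324.49510736]
 [  0.         402.18115282 200.97344522]
 [  0.           0.           1.        ]]
scene [ 991.80926814 -608.32124085  755.87554561] [48.05073121 -0.5939602  39.35227606] [[421.81859422   0.         318.05902482]
 [  0.         421.81859422 194.46568157]
 [  0.           0.           1.        ]]
{'time_s': 0.1, 'q': array([-8.07292876e+01,  1.96294369e+01,  8.73700080e+01,  7.42998070e-04,
        7.30749570e+01, -8.36461262e+00]), 'qd': array([ 0.08647429, -0.03420974, -0.07069325,  0.02107493,  0.06973988,
       -0.068602  ]), 'tau': array([ 1.20795055e-03, -4.34449267e+01, -2.46490020e+01, -1.69839814e-04,
        4.67687976e-03, -1.79283711e-05]), 'tool_pos': array([ 159.02662607, -499.97445613,  230.73335776]), 'tool_rot': array([-1.79926493e+02, -1.15263670e-02,  1.76351009e+01]), 'force': array([ 0.97563783, -0.24404694,  0.54366311]), 'moment': array([-0.00632374,  0.0013721 , -0.00755836]), 'grasp_force': 0.0, 'opening': 85.44051028001394}
```

View pics/top0.png

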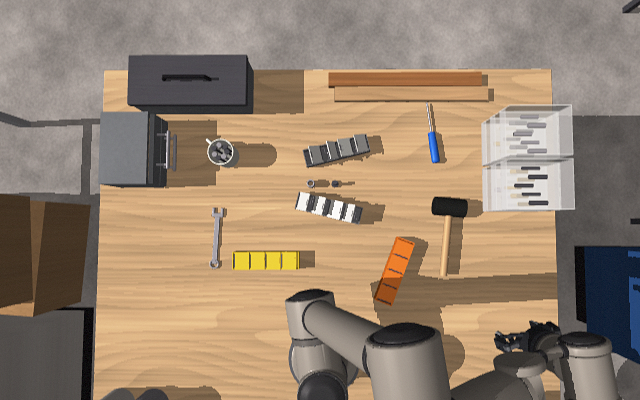

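View pics/scene0.png

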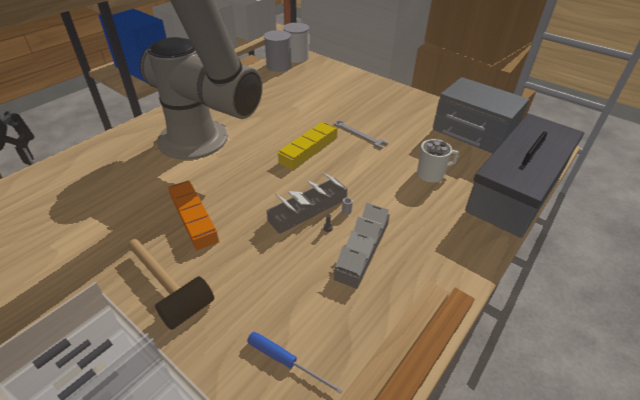

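The top view shows the two grey boxes near (328,207) and (337,150), with the socket and bolt between them at (310-337,184). The mug is at (220,152), and the yellow and orange boxes are decoys. Next I'll measure the boxes from the depth data.

```bash
cat > h.py <<'E'
import numpy as np,cv2
from scipy.spatial.transform import Rotation as R
def cloud(s):
    z=s["z_map"].astype(float);K=s["camera_matrix"];v,u=np.mgrid[:z.shape[0],:z.shape[1]]
    p=np.stack([(u-K[0,2])/K[0,0]*z,-(v-K[1,2])/K[1,1]*z,-z],-1)
    return p@R.from_euler('xyz',s["rotation"],degrees=True).as_matrix().T+s["eye"]
E
python3 - <<'E'
from h import *
t=np.load("top0.npz");P=cloud(t)
c=P[120:235,280:390]
print("table z",np.median(P[230:280,310:360,2]))
for nm,(r0,r1,c0,c1) in dict(far=(125,172,295,378),near=(184,230,285,372)).items():
    q=P[r0:r1,c0:c1].reshape(-1,3); q=q[(q[:,2]>25)&(q[:,2]<110)]
    # PCA-like: min-area rect on points 
    rect=cv2.minAreaRect(q[:,:2].astype(np.float32));print(nm,len(q),rect)
    cen=np.array(rect[0]);C=np.cov(q[:,:2].T);w,V=np.linalg.eigh(C);d=V[:,1]; d*=np.sign(d[1])
    cen=np.array(rect[0]);s=(q[:,:2]-cen)@d
    print(d, np.degrees(np.arctan2(d[1],d[0])))
    for a in range(-115,120,6):
        m=(s>=a)&(s<a+6)
        if m.any(): print(a,m.sum(),np.round(np.percentile(q[m,2],[5,50,95]),0),end=' ')
    print()
im=cv2.hconcat([cv2.resize(t["img"][125:235,285:385],None,fx=5,fy=5,interpolation=cv2.INTER_CUBIC)])
cv2.imwrite("pics/crop.png",im[:,:,::-1])
s=np.load("scene0.npz")["img"][165:295,255:400]
cv2.imwrite("pics/crops.png",cv2.resize(s,None,fx=4.5,fy=4.5,interpolation=cv2.INTER_CUBIC)[:,:,::-1])
E
```

```text
table z 0.13211873479917813
far 953 ((672.1143188476562, -35.68115997314453), (57.85791015625, 212.39987182617188), 14.136651992797852)
[-0.2449762   0.96952909] 104.18042735109331
-109 17 [28. 36. 41.] -103 27 [30. 41. 46.] -97 33 [34. 44. 50.] -91 31 [42. 50. 54.] -85 34 [38. 53. 58.] -79 32 [36. 59. 64.] -73 34 [53. 63. 67.] -67 39 [34. 65. 71.] -61 10 [27. 37. 69.] -55 22 [29. 33. 43.] -49 32 [39. 44. 48.] -43 33 [42. 47. 51.] -37 33 [42. 51. 53.] -31 34 [44. 53. 57.] -25 34 [38. 57. 61.] -19 37 [39. 61. 64.] -13 29 [47. 65. 69.] -7 7 [26. 36. 38.] -1 32 [35. 44. 48.] 5 35 [45. 53. 58.] 11 35 [38. 63. 69.] 17 30 [65. 72. 78.] 23 31 [34. 78. 81.] 29 6 [31. 37. 39.] 35 7 [27. 40. 41.] 41 6 [36. 38. 39.] 47 18 [35. 42. 45.] 53 35 [38. 46. 50.] 59 36 [46. 53. 58.] 65 37 [40. 59. 62.] 71 35 [49. 62. 69.] 77 37 [39. 68. 74.] 83 22 [33. 71. 76.] 89 7 [28. 31. 41.] 95 6 [33. 39. 41.] 101 20 [34. 38. 42.] 
near 928 ((509.1831359863281, -17.36968994140625), (211.99461364746094, 105.82119750976562), 76.16401672363281)
[0.25455053 0.96705947] 75.25304619029875
-109 19 [31. 39. 42.] -103 5 [37. 38. 38.] -97 4 [35. 38. 43.] -91 3 [35. 38. 41.] -85 11 [38. 75. 80.] -79 36 [69. 75. 78.] -73 37 [62. 67. 71.] -67 35 [51. 59. 65.] -61 35 [47. 50. 56.] -55 31 [37. 44. 48.] -49 3 [35. 37. 39.] -43 33 [59. 63. 68.] -37 35 [55. 62. 64.] -31 34 [54. 57. 64.] -25 35 [50. 54. 57.] -19 33 [47. 50. 55.] -13 32 [43. 47. 53.] -7 35 [39. 44. 47.] -1 14 [28. 38. 43.] 5 4 [28. 39. 43.] 11 21 [38. 72. 75.] 17 34 [65. 70. 73.] 23 33 [59. 63. 66.] 29 33 [54. 59. 63.] 35 32 [49. 52. 57.] 41 34 [42. 46. 52.] 47 27 [29. 41. 46.] 53 6 [29. 37. 38.] 59 11 [29. 67. 76.] 65 40 [38. 73. 77.] 71 33 [41. 66. 70.] 77 36 [37. 60. 64.] 83 34 [50. 55. 60.] 89 29 [43. 50. 54.] 95 26 [39. 43. 46.] 101 25 [29. 36. 43.]
```

View pics/crop.png

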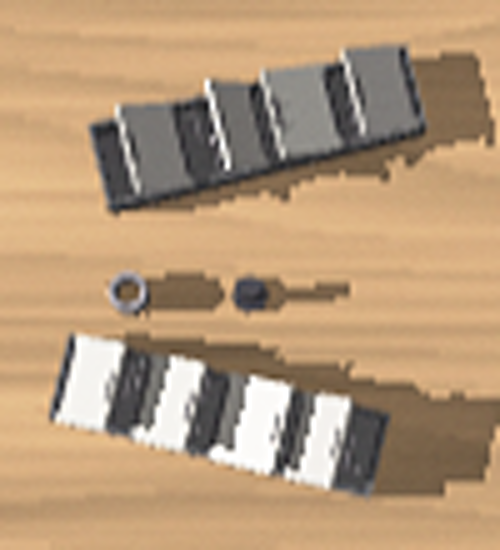

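View pics/crops.png

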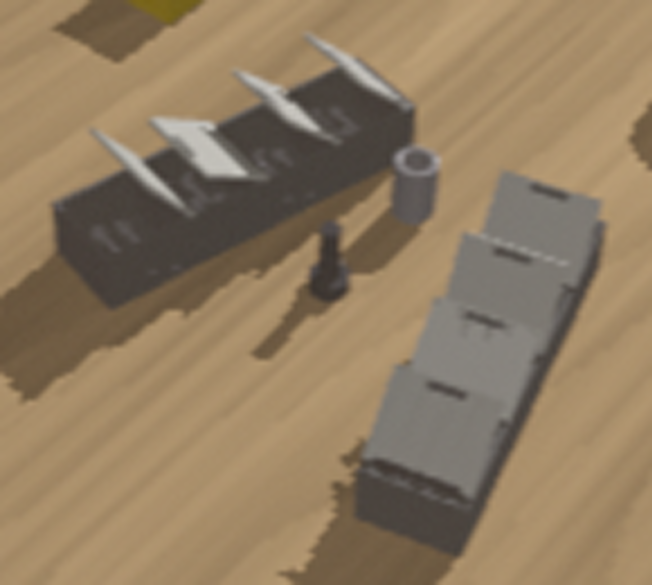

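Depth shows the far box rising towards +y, so it is box_a, and the near box rising towards -y, so it is box_b. I'll refine both poses.

```bash
cat > pose.py <<'E'
from h import *
from bench import *
def boxes(P,guess):
    out={}
    for n,(c,a) in guess.items():
        for _ in range(4):
            u=np.array([np.cos(a),np.sin(a)]);v=np.array([-u[1],u[0]]);d=P.reshape(-1,3)
            x=(d[:,:2]-c)@u;y=(d[:,:2]-c)@v
            q=d[(abs(x)<125)&(abs(y)<42)&(d[:,2]>22)&(d[:,2]<100)]
            (cc,wh,an)=cv2.minAreaRect(q[:,:2].astype(np.float32))
            c=np.array(cc);cand=np.radians(an+np.array([0,90,180,270,-90]));
            a=cand[np.argmin(abs(np.angle(np.exp(1j*(cand-a)))))]
        out[n]=(c.round(1),round(np.degrees(a),1),np.round(wh,1))
    return out
G=dict(a=(np.array([672,-36.]),np.radians(104.1)),b=(np.array([509,-17.]),np.radians(255.3)))
E
python3 - <<'E'
from pose import *
for f in("top0","scene0"): print(f,boxes(cloud(np.load(f+".npz")),G))
for i in range(3):
  s=snapshot("top");o=observe();print(o["tool_pos"],o["tool_rot"]);print(boxes(cloud(s),G))
E
```

```text
top0 {'a': (array([672.1, -35.7]), np.float64(104.1), array([ 57.9, 212.4])), 'b': (array([508.8, -17.6]), np.float64(255.2), array([212.2,  83.5]))}
scene0 {'a': (array([668.7, -38.4]), np.float64(104.3), array([ 56.9, 213.8])), 'b': (array([506.1, -20.9]), np.float64(253.4), array([215.5,  83.1]))}
[ 159.01575671 -500.01999264  230.78740804] [-1.79933740e+02 -8.83763668e-03  1.76359549e+01]
{'a': (array([671.9, -35.7]), np.float64(104.4), array([ 58. , 212.2])), 'b': (array([508.9, -17.5]), np.float64(255.3), array([211.5,  83.5]))}
[ 159.02569669 -500.09541324  230.9131759 ] [-1.79948953e+02 -6.81548116e-03  1.76350313e+01]
{'a': (array([671.9, -35.8]), np.float64(104.3), array([ 57.2, 212.4])), 'b': (array([508.5, -17.7]), np.float64(254.9), array([212.1,  83.5]))}
[ 159.0350955  -500.16047648  231.00509083] [-1.79963638e+02 -5.33603975e-03  1.76327407e+01]
{'a': (array([671.7, -35.6]), np.float64(104.3), array([ 57.5, 211.9])), 'b': (array([507.4, -17.6]), np.float64(254.3), array([212.6,  83.2]))}
```

```bash
sed -i 's/abs(y)<42/abs(y)<33/' pose.py; python3 - <<'E'
from pose import *
for cy in((505.,-17.),(509,-17)):
  G["b"]=(np.array(cy),np.radians(255.5))
  for f in("top0","scene0"): print(f,boxes(cloud(np.load(f+".npz")),G))
b=(np.array([507,-19.]),255.4);a=(np.array([670.4,-37.]),104.2)
p=observe()["tool_pos"]
for n,(c,t) in dict(a=a,b=b).items():
  u=np.array([np.cos(np.radians(t)),np.sin(np.radians(t))])
  for s in(-128,-98.5,98.5,104):print(n,s,(c+s*u).round(1))
E
```

```text
top0 {'a': (array([672.1, -35.7]), np.float64(104.1), array([ 57.9, 212.4])), 'b': (array([505. , -16.4]), np.float64(255.3), array([211.8,  65.7]))}
scene0 {'a': (array([668.7, -38.4]), np.float64(104.3), array([ 56.9, 213.8])), 'b': (array([503.3, -19.5]), np.float64(254.5), array([214.4,  65.1]))}
top0 {'a': (array([672.1, -35.7]), np.float64(104.1), array([ 57.9, 212.4])), 'b': (array([508.7, -17.3]), np.float64(255.3), array([211.8,  65.7]))}
scene0 {'a': (array([668.7, -38.4]), np.float64(104.3), array([ 56.9, 213.8])), 'b': (array([507.6, -20.4]), np.float64(255.4), array([214. ,  65.5]))}
a -128 [ 701.8 -161.1]
a -98.5 [ 694.6 -132.5]
a 98.5 [646.2  58.5]
a 104 [644.9  63.8]
b -128 [539.3 104.9]
b -98.5 [531.8  76.3]
b 98.5 [ 482.2 -114.3]
b 104 [ 480.8 -119.6]
```

```bash
python3 - <<'E'
from pose import *
for f in("top0","scene0"):
  d=cloud(np.load(f+".npz")).reshape(-1,3);a=np.radians(255.4);u=np.array([np.cos(a),np.sin(a)]);v=np.array([-u[1],u[0]])
  c=np.array([495.,-18]);x=(d[:,:2]-c)@u;y=(d[:,:2]-c)@v
  m=(abs(x)<100)&(abs(y)<80)&(d[:,2]>22)&(d[:,2]<100)
  print(v,np.histogram(y[m],np.arange(-80,81,4)))
  G["b"]=(c,a);m&=(abs(y)<45)
  q=d[(abs(x)<125)&(y<31)&(y>-38)&(d[:,2]>22)&(d[:,2]<100)]
  print(cv2.minAreaRect(q[:,:2].astype(np.float32)))
E
```

```text
[ 0.96770917 -0.25206936] (array([ 0,  0,  0,  0,  0,  0,  0,  0,  0,  2, 63, 58, 60, 56, 58, 59, 62,
       54, 61, 58, 57, 59, 56, 75, 18,  0,  0,  0,  0,  3,  6,  5,  4,  5,
        6,  6,  3,  6,  5,  2]), array([-80, -76, -72, -68, -64, -60, -56, -52, -48, -44, -40, -36, -32,
       -28, -24, -20, -16, -12,  -8,  -4,   0,   4,   8,  12,  16,  20,
        24,  28,  32,  36,  40,  44,  48,  52,  56,  60,  64,  68,  72,
        76,  80]))
((485.1767272949219, -11.437789916992188), (211.96507263183594, 55.76372146606445), 76.24969482421875)
[ 0.96770917 -0.25206936] (array([  0,   0,   0,   0,   0,   0,   0,   0,   3, 103, 172,  35,  29,
        27,  25,  34,  32,  34,  33,  36,  33,  33, 108, 325,  14,   0,
         0,   0,   2,   6,  18,  14,   9,  12,  19,  10,  11,  15,  17,
         2]), array([-80, -76, -72, -68, -64, -60, -56, -52, -48, -44, -40, -36, -32,
       -28, -24, -20, -16, -12,  -8,  -4,   0,   4,   8,  12,  16,  20,
        24,  28,  32,  36,  40,  44,  48,  52,  56,  60,  64,  68,  72,
        76,  80]))
((484.0679931640625, -14.503852844238281), (213.89260864257812, 55.229827880859375), 76.07400512695312)
```

```bash
python3 -m inch '{"hand":[0,0,0,0,0],"linear":[[0.862,-0.221,0],[0.878,-0.148,0],[0.887,-0.074,0],[0.89,0,0],[0.887,0.075,0]],"turn":[-0.962,-0.962,-0.962,-0.962,-0.962]}'
python3 -m inch '{"hand":[0,0,0,0,0],"linear":[[0.877,0.15,0],[0.862,0.223,0],[0.84,0.294,0],[0.812,0.363,0],[0.779,0.43,0]],"turn":[-0.962,-0.962,-0.962,-0.962,-0.962]}'
```

```text
time_s: 0.88
tool_pos: [310.9, -405.2, 231.3]
tool_rot: [180.0, -0.0, 41.8]
force: [-0.2, -0.4, 0.3]
opening: -0.2
grasp_force: 0.0
time_s: 1.5
tool_pos: [461.8, -310.8, 231.2]
tool_rot: [-180.0, 0.0, 65.9]
force: [-0.7, 0.3, -0.0]
opening: 0.0
grasp_force: 0.0
```

Tracking is accurate, so I'll continue.

```bash
python3 -m inch '{"hand":[0,0,0,0,0],"linear":[[0.74,0.494,0],[0.697,0.554,0],[0.648,0.61,0],[0.594,0.662,0],[0.536,0.711,0]],"turn":[-0.962,-0.962,-0.962,-0.962,-0.962]}'
python3 -m inch '{"hand":[0,0,0,0,0],"linear":[[0.474,0.753,0],[0.41,0.79,0],[0.342,0.822,0],[0,0,0],[0,0,0]],"turn":[-0.962,-0.962,-0.962,0,0]}'
python3 - <<'E'
from pose import *
o=observe();print(o["tool_pos"],o["tool_rot"])
s=snapshot("wrist");cv2.imwrite("pics/w1.png",s["img"][:,:,::-1]);np.savez("w1.npz",**s)
d=cloud(s).reshape(-1,3);a=np.radians(104.2);u=np.array([np.cos(a),np.sin(a)]);v=np.array([-u[1],u[0]])
c=np.array([670.4,-37]);x=(d[:,:2]-c)@u;y=(d[:,:2]-c)@v
m=(abs(x)<130)&(abs(y)<40)&(d[:,2]>25)&(d[:,2]<100);print(m.sum(),x[m].min(),x[m].max(),np.percentile(y[m],[1,50,99]))
E
```

```text
time_s: 2.12
tool_pos: [612.6, -216.4, 231.0]
tool_rot: [-180.0, -0.0, 89.9]
force: [-0.7, 0.4, -0.1]
opening: 0.1
grasp_force: 0.0
time_s: 2.75
tool_pos: [701.9, -160.8, 230.8]
tool_rot: [-179.9, -0.0, 104.2]
force: [-0.2, 0.2, 0.3]
opening: 0.4
grasp_force: 0.0
[ 701.86983956 -160.82478017  230.79203807] [-1.79933249e+02 -8.60989552e-03  1.04167877e+02]
8333 -103.44134206419314 48.5180140552375 [-26.23017071   1.37095815  28.69820108]
```

View pics/w1.png

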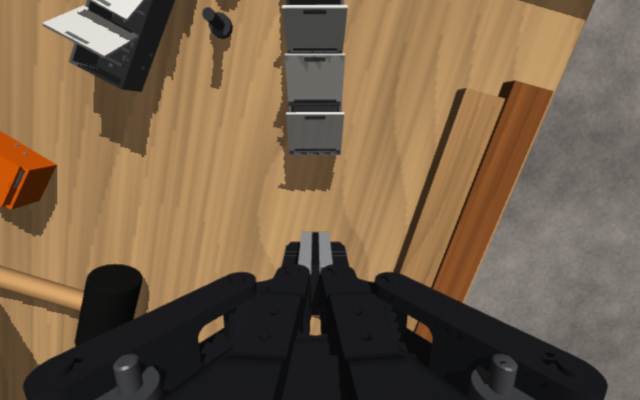

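The wrist view shows box_a's row straight ahead, with columns 285-345 aligned with the closed fingers at (315,240). I'll descend short of the hinge end.

```bash
python3 -m inch '{"hand":[0,0,0,0,0],"linear":[[0,0,0.9],[0,0,0.9],[0,0,0.9],[0,0,0.9],[0,0,0.9]],"turn":[0,0,0,0,0]}'
python3 -m inch '{"hand":[0,0,0],"linear":[[0,0,0.15],[0,0,0],[0,0,0]],"turn":[0,0,0]}'
python3 - <<'E'
from bench import *
o=observe();print(o["tool_pos"],o["tool_rot"],o["force"])
E
```

```text
time_s: 3.42
tool_pos: [701.6, -161.8, 50.9]
tool_rot: [180.0, 0.0, 104.1]
force: [-1.0, -0.5, -0.1]
opening: 0.1
grasp_force: 0.0
time_s: 3.8
tool_pos: [703.4, -161.2, 47.7]
tool_rot: [179.8, 0.1, 104.2]
force: [-0.2, -0.5, 0.6]
opening: -0.1
grasp_force: 0.0
[ 703.39318403 -161.19307      47.68552432] [1.79827808e+02 1.19958628e-01 1.04193112e+02] [-0.21654409 -0.45200898  0.58104731]
```

```bash
for i in 1 2; do python3 -m inch '{"hand":[0,0,0],"linear":[[0,0,0],[0,0,0],[0,0,0]],"turn":[0,0,0]}' | sed -n 2,4p; done
```

```text
tool_pos: [702.5, -160.5, 45.6]
tool_rot: [180.0, 0.0, 104.2]
force: [-0.4, -0.2, -0.3]
tool_pos: [702.4, -160.5, 45.2]
tool_rot: [-180.0, 0.0, 104.2]
force: [1.2, 1.4, 0.2]
```

```bash
python3 -m inch '{"hand":[0,0,0,0,0],"linear":[[0,0,0.05],[0,0,0],[0,0,0],[0.1,0,0],[0.15,0,0]],"turn":[0,0,0,0,0]}'
python3 -m inch '{"hand":[0,0,0,0,0],"linear":[[0.15,0,0],[0.15,0,0],[0.15,0,0],[0.15,0,0],[0.15,0,0]],"turn":[0,0,0,0,0]}'
```

```text
time_s: 5.18
tool_pos: [699.8, -150.6, 43.3]
tool_rot: [180.0, 0.0, 104.2]
force: [1.1, 0.1, -0.8]
opening: -0.1
grasp_force: 0.0
time_s: 5.8
tool_pos: [692.4, -121.4, 43.3]
tool_rot: [-180.0, 0.0, 104.2]
force: [-0.2, 0.1, 0.3]
opening: -0.1
grasp_force: 0.1
```

```bash
python3 -m inch '{"hand":[0,0,0,0,0],"linear":[[0.15,0,0],[0.15,0,0],[0.15,0,0],[0.15,0,0],[0.15,0,0]],"turn":[0,0,0,0,0]}'
python3 -m inch '{"hand":[0,0,0,0,0],"linear":[[0.15,0,0],[0.15,0,0],[0.15,0,0],[0.15,0,0],[0.15,0,0]],"turn":[0,0,0,0,0]}'
```

```text
time_s: 6.42
tool_pos: [685.1, -92.3, 43.3]
tool_rot: [-180.0, 0.0, 104.2]
force: [-0.1, 0.4, -0.5]
opening: 0.1
grasp_force: 0.0
time_s: 7.05
tool_pos: [677.7, -63.2, 43.3]
tool_rot: [-180.0, -0.0, 104.2]
force: [-0.1, 0.8, -1.2]
opening: -0.0
grasp_force: 0.1
```

```bash
cat > prof.py <<'E'
from pose import *
def prof(n,c,deg,f="scene"):
    s=snapshot(f);d=cloud(s).reshape(-1,3);a=np.radians(deg);u=np.array([np.cos(a),np.sin(a)]);v=np.array([-u[1],u[0]])
    x=(d[:,:2]-c)@u;y=(d[:,:2]-c)@v;m=(abs(y)<23)&(d[:,2]>15)&(d[:,2]<100)
    print(n,f,[(int(b),*(np.percentile(d[m&(x>=b)&(x<b+8),2],[20,50,90]).round(0).astype(int) if (m&(x>=b)&(x<b+8)).sum()>5 else ())) for b in range(-112,112,8)])
    return s
E
python3 - <<'E'
from prof import *
prof("a",[670.4,-37],104.2);prof("a",[670.4,-37],104.2,"top")
E
```

```text
a scene [(-112, np.int64(20), np.int64(27), np.int64(37)), (-104, np.int64(37), np.int64(40), np.int64(42)), (-96, np.int64(40), np.int64(41), np.int64(43)), (-88, np.int64(40), np.int64(41), np.int64(43)), (-80, np.int64(41), np.int64(42), np.int64(44)), (-72, np.int64(41), np.int64(42), np.int64(44)), (-64, np.int64(41), np.int64(42), np.int64(44)), (-56, np.int64(41), np.int64(42), np.int64(44)), (-48, np.int64(41), np.int64(42), np.int64(90)), (-40, np.int64(43), np.int64(67), np.int64(95)), (-32, np.int64(42), np.int64(54), np.int64(98)), (-24, np.int64(42), np.int64(44), np.int64(98)), (-16, np.int64(42), np.int64(43), np.int64(45)), (-8, np.int64(43), np.int64(44), np.int64(45)), (0,), (8,), (16, np.int64(66), np.int64(69), np.int64(74)), (24,), (32,), (40,), (48,), (56,), (64,), (72, np.int64(64), np.int64(65), np.int64(69)), (80, np.int64(69), np.int64(71), np.int64(73)), (88,), (96,), (104,)]
a top [(-112,), (-104,), (-96,), (-88,), (-80, np.int64(40), np.int64(42), np.int64(45)), (-72, np.int64(40), np.int64(41), np.int64(44)), (-64, np.int64(42), np.int64(43), np.int64(45)), (-56, np.int64(37), np.int64(43), np.int64(46)), (-48,), (-40,), (-32,), (-24,), (-16, np.int64(41), np.int64(44), np.int64(66)), (-8, np.int64(42), np.int64(46), np.int64(48)), (0, np.int64(43), np.int64(48), np.int64(52)), (8, np.int64(55), np.int64(59), np.int64(63)), (16, np.int64(67), np.int64(71), np.int64(75)), (24, np.int64(76), np.int64(78), np.int64(80)), (32,), (40,), (48,), (56,), (64,), (72, np.int64(63), np.int64(65), np.int64(68)), (80, np.int64(68), np.int64(71), np.int64(76)), (88,), (96,), (104, np.int64(34), np.int64(38), np.int64(42))]
```

Lid 1 is flat and lid 2 nearly so. I'll carry on about 0.5 mm lower.

```bash
python3 -m inch '{"hand":[0,0,0,0,0],"linear":[[0.15,0,0.012],[0.15,0,0],[0.15,0,0],[0.15,0,0],[0.15,0,0]],"turn":[0,0,0,0,0]}'
python3 -m inch '{"hand":[0,0,0,0,0],"linear":[[0.15,0,0],[0.15,0,0],[0.15,0,0],[0.15,0,0],[0.15,0,0]],"turn":[0,0,0,0,0]}'
```

```text
time_s: 7.78
tool_pos: [670.5, -34.2, 42.9]
tool_rot: [180.0, 0.0, 104.2]
force: [-0.2, 0.0, 0.1]
opening: -0.0
grasp_force: 0.2
time_s: 8.4
tool_pos: [663.0, -5.1, 42.8]
tool_rot: [-180.0, 0.0, 104.2]
force: [-0.5, -0.2, -0.3]
opening: 0.0
grasp_force: 0.0
```

```bash
python3 -m inch '{"hand":[0,0,0,0,0],"linear":[[0.15,0,0],[0.15,0,0],[0.15,0,0],[0.15,0,0],[0.15,0,0]],"turn":[0,0,0,0,0]}'
python3 -m inch '{"hand":[0,0,0,0,0],"linear":[[0.15,0,0],[0.15,0,0],[0.15,0,0],[0.15,0,0],[0.15,0,0]],"turn":[0,0,0,0,0]}'
```

```text
time_s: 9.02
tool_pos: [655.6, 24.1, 42.8]
tool_rot: [-180.0, 0.0, 104.2]
force: [-0.3, 0.5, 0.4]
opening: 0.2
grasp_force: 0.1
time_s: 9.65
tool_pos: [648.2, 53.1, 42.8]
tool_rot: [-180.0, 0.0, 104.2]
force: [0.8, 0.2, -0.0]
opening: -0.2
grasp_force: 0.0
```

```bash
python3 -m inch '{"hand":[0,0,0,0],"linear":[[0.15,0,0],[0.1,0,0],[0,0,0],[0,0,0]],"turn":[0,0,0,0]}'
python3 - <<'E'
from prof import *
prof("a",[670.4,-37],104.2)
E
```

```text
time_s: 10.15
tool_pos: [646.0, 62.3, 42.8]
tool_rot: [180.0, 0.0, 104.2]
force: [0.5, -0.4, 0.4]
opening: -0.4
grasp_force: 0.0
a scene [(-112, np.int64(21), np.int64(27), np.int64(37)), (-104, np.int64(37), np.int64(39), np.int64(42)), (-96, np.int64(40), np.int64(41), np.int64(43)), (-88, np.int64(41), np.int64(41), np.int64(43)), (-80, np.int64(41), np.int64(42), np.int64(43)), (-72, np.int64(41), np.int64(42), np.int64(44)), (-64, np.int64(41), np.int64(42), np.int64(44)), (-56, np.int64(41), np.int64(42), np.int64(44)), (-48, np.int64(40), np.int64(41), np.int64(43)), (-40, np.int64(40), np.int64(41), np.int64(44)), (-32, np.int64(40), np.int64(41), np.int64(43)), (-24, np.int64(40), np.int64(42), np.int64(43)), (-16, np.int64(41), np.int64(42), np.int64(44)), (-8, np.int64(41), np.int64(42), np.int64(44)), (0, np.int64(40), np.int64(41), np.int64(42)), (8, np.int64(40), np.int64(41), np.int64(43)), (16, np.int64(40), np.int64(41), np.int64(43)), (24, np.int64(41), np.int64(41), np.int64(43)), (32, np.int64(40), np.int64(41), np.int64(43)), (40, np.int64(41), np.int64(42), np.int64(43)), (48, np.int64(40), np.int64(41), np.int64(42)), (56, np.int64(40), np.int64(41), np.int64(43)), (64, np.int64(41), np.int64(42), np.int64(43)), (72, np.int64(41), np.int64(41), np.int64(43)), (80, np.int64(40), np.int64(42), np.int64(76)), (88, np.int64(49), np.int64(73), np.int64(96)), (96, np.int64(42), np.int64(67), np.int64(97)), (104, np.int64(38), np.int64(91), np.int64(96))]
```

All four box_a lids are flat, so I'll lift straight up and move to box_b's hinge end.

```bash
python3 -m inch '{"hand":[0,0,0,0,0],"linear":[[0,0,-0.3],[0,0,-0.7],[0,0,-0.9],[0,0,-0.9],[0,0,0]],"turn":[0,0,0,0,0]}'
python3 -m inch '{"hand":[0,0,0,0,0],"linear":[[0.332,-0.478,0],[0.292,-0.504,0],[0.25,-0.526,0],[0.207,-0.544,0],[0.161,-0.559,0]],"turn":[0.937,0.937,0.937,0.937,0.937]}'
python3 -m inch '{"hand":[0,0,0,0,0],"linear":[[0.115,-0.571,0],[0,0,0],[0,0,0],[0,0,0],[0,0,0]],"turn":[0.937,0,0,0,0]}'
python3 - <<'E'
from prof import *
prof("a",[670.4,-37],104.2)
s=np.load("scene0.npz")
for f in("scene","top"):
  s=snapshot(f)
  d=cloud(s).reshape(-1,3);a=np.radians(256.1);u=np.array([np.cos(a),np.sin(a)]);v=np.array([-u[1],u[0]])
  c=np.array([484.5,-13]);x=(d[:,:2]-c)@u;y=(d[:,:2]-c)@v
  m=(abs(x)<125)&(abs(y)<38)&(d[:,2]>22)&(d[:,2]<90);print(cv2.minAreaRect(d[m,:2].astype(np.float32)))
cv2.imwrite("pics/t2.png",s["img"][:,:,::-1])
E
```

```text
time_s: 10.82
tool_pos: [647.9, 62.2, 159.4]
tool_rot: [179.6, 0.1, 104.2]
force: [0.2, 0.2, 0.3]
opening: 0.1
grasp_force: 0.0
time_s: 11.45
tool_pos: [535.7, 103.5, 154.3]
tool_rot: [-179.9, 0.0, 80.6]
force: [-0.5, -0.6, -0.5]
opening: 0.2
grasp_force: 0.0
time_s: 12.08
tool_pos: [515.5, 111.3, 154.6]
tool_rot: [-180.0, 0.0, 76.1]
force: [-0.6, 0.2, -0.3]
opening: 0.3
grasp_force: 0.0
a scene [(-112, np.int64(19), np.int64(27), np.int64(37)), (-104, np.int64(37), np.int64(40), np.int64(42)), (-96, np.int64(40), np.int64(41), np.int64(43)), (-88, np.int64(41), np.int64(41), np.int64(43)), (-80, np.int64(41), np.int64(42), np.int64(43)), (-72, np.int64(41), np.int64(42), np.int64(44)), (-64, np.int64(41), np.int64(43), np.int64(44)), (-56, np.int64(41), np.int64(42), np.int64(44)), (-48, np.int64(41), np.int64(41), np.int64(43)), (-40, np.int64(41), np.int64(41), np.int64(43)), (-32, np.int64(40), np.int64(41), np.int64(43)), (-24, np.int64(41), np.int64(42), np.int64(43)), (-16, np.int64(41), np.int64(42), np.int64(43)), (-8, np.int64(41), np.int64(42), np.int64(44)), (0, np.int64(
[... 159 characters left out ...]
), np.int64(43)), (32, np.int64(40), np.int64(42), np.int64(43)), (40, np.int64(41), np.int64(42), np.int64(43)), (48, np.int64(40), np.int64(41), np.int64(44)), (56, np.int64(40), np.int64(41), np.int64(43)), (64, np.int64(40), np.int64(41), np.int64(43)), (72, np.int64(41), np.int64(42), np.int64(43)), (80, np.int64(40), np.int64(41), np.int64(43)), (88, np.int64(41), np.int64(42), np.int64(44)), (96, np.int64(39), np.int64(41), np.int64(43)), (104, np.int64(36), np.int64(37), np.int64(37))]
((481.67205810546875, -13.897048950195312), (214.10174560546875, 61.21330261230469), 76.28121948242188)
((483.9898376464844, -15.385810852050781), (204.0224609375, 56.16574478149414), 76.2761459350586)
```

View pics/t2.png

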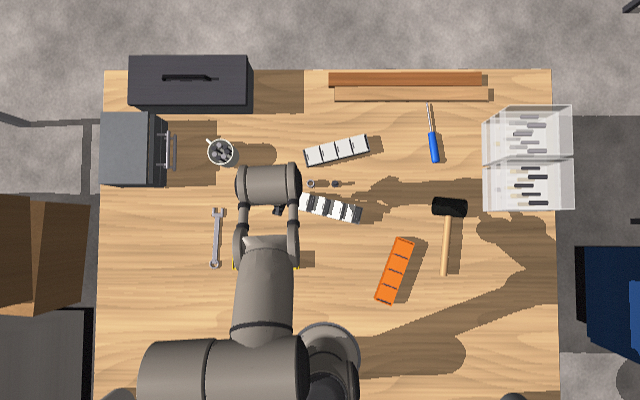

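box_a at (337,150) now has four flat lids and hasn't moved, and the tool is ready at box_b's hinge end, near (285,195). I'll descend.

```bash
python3 -m inch '{"hand":[0,0,0,0,0],"linear":[[0,0,0.7],[0,0,0.8],[0,0,0.7],[0,0,0.5],[0,0,0]],"turn":[0,0,0,0,0]}'
python3 -m inch '{"hand":[0,0,0,0,0],"linear":[[0,0,0],[0,0,0],[0,0,0],[0,0,0],[0,0,0]],"turn":[0,0,0,0,0]}'
```

```text
time_s: 12.85
tool_pos: [514.1, 111.4, 45.5]
tool_rot: [-179.8, 0.1, 76.1]
force: [0.2, -0.3, 0.2]
opening: -0.3
grasp_force: 0.0
time_s: 13.48
tool_pos: [515.1, 111.6, 47.0]
tool_rot: [180.0, -0.0, 76.1]
force: [-0.4, 0.8, -0.1]
opening: 0.2
grasp_force: 0.0
```

Next I'll go down 4.2 mm to 42.8 and stroke along tool -x.

```bash
python3 -m inch '{"hand":[0,0,0,0,0],"linear":[[0,0,0.06],[0,0,0.045],[0,0,0],[0,0,0],[-0.1,0,0]],"turn":[0,0,0,0,0]}'
python3 -m inch '{"hand":[0,0,0,0,0],"linear":[[-0.15,0,0],[-0.15,0,0],[-0.15,0,0],[-0.15,0,0],[-0.15,0,0]],"turn":[0,0,0,0,0]}'
python3 -m inch '{"hand":[0,0,0,0,0],"linear":[[-0.15,0,0],[-0.15,0,0],[-0.15,0,0],[-0.15,0,0],[-0.15,0,0]],"turn":[0,0,0,0,0]}'
```

```text
time_s: 14.1
tool_pos: [514.2, 107.7, 42.6]
tool_rot: [180.0, 0.0, 76.1]
force: [-1.0, 0.5, -0.7]
opening: 0.5
grasp_force: 0.0
time_s: 14.72
tool_pos: [506.8, 78.0, 42.6]
tool_rot: [180.0, 0.0, 76.1]
force: [-0.3, 0.4, 0.8]
opening: 0.3
grasp_force: 0.1
time_s: 15.35
tool_pos: [499.6, 49.0, 42.6]
tool_rot: [180.0, 0.0, 76.1]
force: [-0.1, -0.2, 0.9]
opening: 0.4
grasp_force: 0.0
```

```bash
python3 -m inch '{"hand":[0,0,0,0,0],"linear":[[-0.15,0,0],[-0.15,0,0],[-0.15,0,0],[-0.15,0,0],[-0.15,0,0]],"turn":[0,0,0,0,0]}'
python3 -m inch '{"hand":[0,0,0,0,0],"linear":[[-0.15,0,0],[-0.15,0,0],[-0.15,0,0],[-0.15,0,0],[-0.15,0,0]],"turn":[0,0,0,0,0]}'
```

```text
time_s: 15.98
tool_pos: [492.4, 19.8, 42.6]
tool_rot: [-180.0, 0.0, 76.1]
force: [-0.1, 0.4, 0.4]
opening: 0.0
grasp_force: 0.1
time_s: 16.6
tool_pos: [485.2, -9.2, 42.6]
tool_rot: [180.0, -0.0, 76.1]
force: [-0.6, 0.4, 0.3]
opening: 0.0
grasp_force: 0.4
```

```bash
python3 -m inch '{"hand":[0,0,0,0,0],"linear":[[-0.15,0,0],[-0.15,0,0],[-0.15,0,0],[-0.15,0,0],[-0.15,0,0]],"turn":[0,0,0,0,0]}'
python3 -m inch '{"hand":[0,0,0,0,0],"linear":[[-0.15,0,0],[-0.15,0,0],[-0.15,0,0],[-0.15,0,0],[-0.15,0,0]],"turn":[0,0,0,0,0]}'
```

```text
time_s: 17.23
tool_pos: [478.0, -38.4, 42.6]
tool_rot: [180.0, 0.0, 76.1]
force: [-0.4, -0.6, 0.5]
opening: -0.0
grasp_force: 0.0
time_s: 17.85
tool_pos: [470.8, -67.5, 42.6]
tool_rot: [180.0, 0.0, 76.1]
force: [-0.2, -0.0, 0.7]
opening: 0.2
grasp_force: 0.1
```

```bash
python3 -m inch '{"hand":[0,0,0,0,0],"linear":[[-0.15,0,0],[-0.15,0,0],[-0.15,0,0],[-0.15,0,0],[-0.15,0,0]],"turn":[0,0,0,0,0]}'
python3 -m inch '{"hand":[0,0,0,0,0],"linear":[[-0.15,0,0],[-0.15,0,0],[-0.1,0,0],[0,0,0],[0,0,0]],"turn":[0,0,0,0,0]}'
python3 - <<'E'
from prof import *
prof("b",[484.5,-13],256.1)
E
```

```text
time_s: 18.48
tool_pos: [463.6, -96.6, 42.6]
tool_rot: [180.0, 0.0, 76.1]
force: [0.4, 0.1, 0.4]
opening: 0.0
grasp_force: 0.0
time_s: 19.1
tool_pos: [459.9, -111.6, 42.6]
tool_rot: [-180.0, 0.0, 76.1]
force: [0.9, -0.3, 0.1]
opening: 0.1
grasp_force: 0.0
b scene [(-112, np.int64(35), np.int64(36), np.int64(37)), (-104, np.int64(37), np.int64(38), np.int64(41)), (-96, np.int64(40), np.int64(41), np.int64(42)), (-88, np.int64(40), np.int64(41), np.int64(43)), (-80, np.int64(40), np.int64(41), np.int64(43)), (-72, np.int64(40), np.int64(41), np.int64(43)), (-64, np.int64(40), np.int64(42), np.int64(43)), (-56, np.int64(40), np.int64(41), np.int64(44)), (-48, np.int64(40), np.int64(41), np.int64(42)), (-40, np.int64(40), np.int64(41), np.int64(43)), (-32, np.int64(40), np.int64(41), np.int64(43)), (-24, np.int64(41), np.int64(42), np.int64(44)), (-16, np.int64(41), np.int64(42), np.int64(44)), (-8, np.int64(40), np.int64(42), np.int64(43)), (0, np.int64(40), np.int64(41), np.int64(42)), (8, np.int64(40), np.int64(41), np.int64(43)), (16, np.int64(40), np.int64(41), np.int64(43)), (24, np.int64(41), np.int64(42), np.int64(43)), (32, np.int64(41), np.int64(42), np.int64(43)), (40, np.int64(41), np.int64(42), np.int64(44)), (48, np.int64(40), np.int64(41), np.int64(43)), (56, np.int64(40), np.int64(41), np.int64(43)), (64, np.int64(40), np.int64(41), np.int64(43)), (72, np.int64(40), np.int64(41), np.int64(43)), (80, np.int64(41), np.int64(42), np.int64(44)), (88, np.int64(26), np.int64(41), np.int64(64)), (96, np.int64(41), np.int64(56), np.int64(94)), (104, np.int64(23), np.int64(38), np.int64(81))]
```

```bash
python3 -m inch '{"hand":[0,0,0,0,0],"linear":[[0,0,-0.3],[0,0,-0.7],[0,0,-0.9],[0,0,-0.9],[0,0,-0.9]],"turn":[0,0,0,0,0]}'
python3 -m inch '{"hand":[0,0,0,0,0],"linear":[[-0.7,0,0],[-0.9,0,0],[-0.9,0,0],[-0.9,0,0],[-0.7,0,0]],"turn":[0,0,0,0,0]}'
python3 -m inch '{"hand":[0,0,0,0],"linear":[[0,0,0],[0,0,0],[0,0,0],[0,0,0]],"turn":[0,0,0,0]}'
python3 - <<'E'
from prof import *
s=prof("b",[484.5,-13],256.1,"top");cv2.imwrite("pics/t3.png",s["img"][:,:,::-1])
prof("a",[670.4,-37],104.2,"top")
E
```

```text
time_s: 19.77
tool_pos: [459.8, -111.5, 192.7]
tool_rot: [179.9, 0.0, 76.1]
force: [-0.2, -0.4, 0.4]
opening: -0.4
grasp_force: 0.0
time_s: 20.4
tool_pos: [420.1, -272.1, 191.5]
tool_rot: [180.0, 0.0, 76.1]
force: [0.8, 0.2, 0.4]
opening: -0.1
grasp_force: 0.0
time_s: 20.9
tool_pos: [420.7, -270.2, 190.8]
tool_rot: [180.0, 0.0, 76.2]
force: [0.1, 0.1, -0.8]
opening: -0.0
grasp_force: 0.0
b top [(-112, np.int64(28), np.int64(36), np.int64(38)), (-104, np.int64(40), np.int64(43), np.int64(46)), (-96, np.int64(39), np.int64(41), np.int64(45)), (-88, np.int64(41), np.int64(43), np.int64(45)), (-80, np.int64(41), np.int64(42), np.int64(45)), (-72, np.int64(41), np.int64(43), np.int64(45)), (-64, np.int64(41), np.int64(43), np.int64(46)), (-56, np.int64(39), np.int64(42), np.int64(45)), (-48, np.int64(40), np.int64(42), np.int64(46)), (-40, np.int64(41), np.int64(43), np.int64(46)), (-32, np.int64(39), np.int64(42), np.int64(45)), (-24, np.int64(40), np.int64(41), np.int64(45)), (-16, np.int64(39), np.int64(43), np.int64(47)), (-8, np.int64(39), np.int64(42), np.int64(45)), (0, np.int64(39
[... 1238 characters left out ...]
 np.int64(43), np.int64(47)), (0, np.int64(39), np.int64(41), np.int64(44)), (8, np.int64(41), np.int64(42), np.int64(44)), (16, np.int64(40), np.int64(42), np.int64(44)), (24, np.int64(41), np.int64(42), np.int64(45)), (32, np.int64(41), np.int64(43), np.int64(46)), (40, np.int64(40), np.int64(42), np.int64(45)), (48, np.int64(39), np.int64(42), np.int64(44)), (56, np.int64(40), np.int64(42), np.int64(45)), (64, np.int64(40), np.int64(42), np.int64(45)), (72, np.int64(39), np.int64(42), np.int64(45)), (80, np.int64(40), np.int64(42), np.int64(46)), (88, np.int64(41), np.int64(43), np.int64(47)), (96, np.int64(41), np.int64(42), np.int64(45)), (104, np.int64(31), np.int64(37), np.int64(40))]
```

View pics/t3.png

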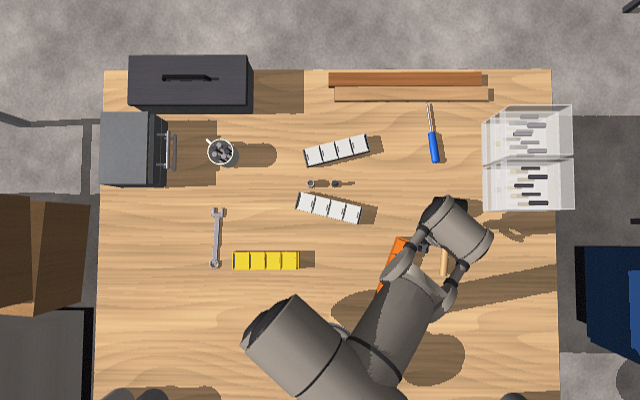

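Both rows, at (337,150) and (328,207), are flat and in place, the visible bystanders haven't moved, and the arm is clear at 190 mm.

```bash
python3 -c "from bench import *; print(finish_job())"
```

```text
the job is handed in; nothing more can be done
None
```

All eight lids on both boxes are shut flat, each row closed in one light stroke from its hinge end. The boxes and the items I could see around them hadn't moved in the last picture, where the arm hid part of the mallet, and the job is handed in.

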